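# Knock the stuck grinding ball out of a sample tube

## Task

A steel grinding ball is stuck in the neck of one of the three sample tubes. Take that tube from its cradle, tip it mouth down and knock its rim on the steel bar across the tray until the ball drops into the tray, then lay the empty tube back in its own cradle and let go.

Things in the scene. Friction and masses are not known exactly. Their poses are not given: they have to be found in the camera images.
- tube_a: Tube with the stuck ball: clear plastic, 90 g, lying in a cradle, axis 45 mm above the table, mouth towards the robot. Body 40 mm dia, 100 mm long; neck 32 mm dia, bore 24; rim flange 40 mm dia, 8 thick, its face 8 mm wide. Origin: on the axis mid-body, where to grip; +x out of the mouth (face at x=+81 mm, closed end -55), z up. Also there: the same tube empty, and one with a white cap.
- ball: Dark steel ball, 20 mm dia, 33 g, jammed in the neck 13 mm inside the mouth, seen through the clear wall; origin at its centre. Weight, tipping or slow pressing do not free it. With the mouth 30 to 45 degrees down, each sharp knock of the rim's face on the bar, at 0.15 to 0.2 m/s along the tube's axis, shifts it some mm; a few free it, and it rolls out and stops in the rubber-lined tray.
- bar: Fixed level steel bar, 12 mm dia, 200 long, across the square catch tray on two end posts. Origin: mid-bar on its axis, 56 mm above the table; y along it, x level. The tray spans x=-140 to +60 mm and is as wide as the bar; floor at 8 mm, walls 35 mm above the table. Hold the tube on the +x side, mouth towards -x: the lowest part of the rim's face meets the bar, the bore just above it.
- cradle_a: White fixed cradle of the tube with the ball: base 100 x 60 x 10 mm, two V saddles 68 mm apart, each 8 mm thick, the middle free for fingers. Origin at the centre of its underside; x along the trough, the way the tube's mouth points at the start. The tube lies in it with its axis 45 mm above the table, its origin over the cradle's; the saddles guide it in from 10 mm to either side.
Mind the look-alikes: they are no part of the job. Leave any black or blue look-alike of the tube_a alone.

How it is judged:
On the way, in this order (a step that is already met when the one before it is completed fails the run):
1. the tube, tipped mouth down by more than 20 degrees and with the ball still in its neck, is knocked on the bar (contact force between tube_a and bar above 2 N and angle between tube_a's own x axis and vertical above 1.92 rad and distance between ball and tube_a below 0.085 m).
2. the ball is out of the tube and in the tray (x of ball in the frame of bar between -0.14 and 0.06 m and y of ball in the frame of bar between -0.1 and 0.1 m and height (world z) of ball below 0.03 m), for 0.2 s.
At the end, for the whole second after the job is handed in: The ball lies in the tray; the tube it came from lies still and released in its own cradle, its middle within 20 mm of the cradle's middle, within 8 mm of its resting height, level and along the trough within 10 degrees (mouth either way) (all of step 2 and horizontal distance between tube_a and cradle_a below 0.02 m and height (world z) of tube_a between 0.037 and 0.053 m and angle between tube_a's own x axis and vertical between 1.396 and 1.745 rad and angle between the x axis of tube_a and the x axis of cradle_a, either way round below 0.175 rad and linear speed of tube_a below 0.02 m/s); the robot touches nothing.
It also fails if it takes over 51 s, if anything falls off the work surface, if the arm or the gripper's body presses on something with over 40 N, if the wrist force passes 120 N, or if a joint passes its speed limit or range.

## Robot

A 6-joint arm with a two-finger parallel gripper is mounted at the origin on the work surface. World frame = base frame: x ahead of the robot, y to its left, z up, the work surface at z = 0. Lengths are in m, angles in rad, forces in N, time in s.
With the tool pointing down it reaches from about 0.35 to 0.975 m from the base axis. Payload 4.9 kg.
Tool frame: the origin (TCP) lies at the very end of the fingers, on their centre line; the grasp point (between the pads) lies 19 mm behind it (ctrl.pinch_z is the distance from the TCP to the grasp point, in m); z points along the fingers, y is the line along which they close (so a half turn about z gives the same grasp; the last joint's range is limited). The gripper opens to 85 mm and grips with 20 to 120 N. Pads are 22 mm wide; open, the fingers measure 114 mm over their backs; the gripper's body (76 mm by 85 mm) begins 54 mm behind the grasp point. The pads swing forward as they close: fully open they stand 13 mm farther back than shut.
Start: joints at [-1.425, 0.053, 1.613, -0, 1.476, -0.119], TCP at [0.164, -0.603, 0.231] pointing down, gripper open.
Joint ranges: [-3.01, 3.01], [-1.01, 2.22], [0.06, 2.58], [-1.02, 4.17], [0.09, 2.62], [-3.14, 3.14]. Speed limits (rad/s): [2.57, 2.57, 3.14, 3.14, 3.14, 3.14].

## Interface

Orientations are given as a rotation vector (axis times angle).
In Python, from station import ctrl, optics gives the robot as it stands. The module is installed in compiled form; this text tells all that it offers.
- The arm moves only by the shell command python3 -m handwheel 'ROWS' [OPENING] [FORCE]. ROWS is JSON, one flat list of numbers, 6 for each row, row after row: the shift along the tool's x, y, z in m, then the turn, a rotation vector about the tool's x, y, z in degrees. A call has 1 to 20 rows; each row shifts and turns the commanded pose from where the row before left it, along the tool's axes as they then stand; what a row does not reach is not made up. A row lasts 1/10 s, in which the tool goes at most 50 mm and 8.59 degrees, less where a joint would pass 70% of its speed; a pose out of reach is approached as far as the arm can. A call is refused whole if a number of a shift passes 0.05 or a number of a turn 8.59, either way. A call with a gripper value outside its range is refused whole. OPENING is the closure, from 0 (fully open) to 1 (shut), set as the call begins (- or left out, the last holds). The fingers move at their own pace and stop on an object; FORCE is the grip in N (left out, the last holds). Time passes only in rows, so rows that do not move let the fingers close. It gives the time, the measured TCP pose, the force and the opening at its end, in the units of the state.
- ctrl.get_obs(): the state, without advancing time (a new reading comes with each control period).
- optics.get_image(name): name is "scene" or "top"; returns (picture, depth): 480x640x3 uint8, red, green, blue; 480x640 float32, m along the optical axis (not along the pixel's ray), 0 where there is no reading.
- optics.get_calibration(name): a dict with "fovy" (degrees; the focal length in pixels is half the picture's height over the tangent of half this angle, whatever the lens; pixels are square), "cx", "cy" (the principal point, pixels), "rvec" (rotation vector, rad) and "tvec" (3), from world to camera coordinates, as OpenCV has them. Camera axes: x right, y down, z forward; pixel columns grow to the right and rows downward; lengths in m; the calibration is good to about 2 mm. A picture is of the moment at which its call begins. get_calibration takes no time and is no camera call.
- ctrl.finish_job(): hands the job in, once; it reports no verdict.
The state is a dict: "t": time; "q": joint angles; "dq": joint speeds; "effort": joint torques, N m; "tool_pos": TCP position; "tool_rot": TCP orientation; "contact_force": force on the tool from outside, world axes, zero at the start; "wrist_torque": the same for the moment, N m; "opening": finger opening in m.
Only numpy, scipy, OpenCV 4.12 (cv2) and the standard library are available. Lean on these libraries where they do the work, as an engineer would, in place of code of your own. Each camera call takes 0.05 s, during which the arm holds its last target. There are 200 camera calls.

## Working session

There is one attempt and no reset: what is moved stays moved. The work goes in short steps, Python scripts to look and compute and a shell command to move; the robot and the scene stay as the last step left them, time stands still between calls to the robot, and variables do not carry over. Pictures are saved under pics/ and viewed, on a budget of 10 in all, crops included, one or two more only if the job needs it, and the job is handed in when it is done.

```bash
mkdir -p pics
cat > h.py <<'E'
import numpy as np, cv2
from scipy.spatial.transform import Rotation as R
from station import ctrl, optics
def cam(n):
    c=optics.get_calibration(n); f=240/np.tan(np.radians(c['fovy'])/2)
    K=np.array([[f,0,c['cx']],[0,f,c['cy']],[0,0,1]]); return K,R.from_rotvec(np.ravel(c['rvec'])).as_matrix(),np.ravel(c['tvec']),c
def ray(n,uv,z):
    K,M,t,_=cam(n); uv=np.atleast_2d(uv).astype(float)
    d=np.c_[uv,np.ones(len(uv))]@np.linalg.inv(K).T@M; o=-M.T@t
    return o+d*((z-o[2])/d[:,2])[:,None]
def proj(n,p):
    K,M,t,_=cam(n); c=np.atleast_2d(p)@M.T+t; c=c@K.T; return c[:,:2]/c[:,2:]
E
python3 - <<'E'
from h import *
for n in('top','scene'):
    im,d=optics.get_image(n); cv2.imwrite(f'pics/{n}0.png',im[:,:,::-1]); np.save(f'{n}_d.npy',d)
    K,M,t,c=cam(n); print(n,c,-M.T@t)
print(ctrl.get_obs(), ctrl.pinch_z)
E
```

```text
top {'fovy': 42.320004043693515, 'cx': 314.4562900144553, 'cy': 239.52805228098677, 'rvec': array([ 2.1857798 , -2.12464294,  0.13985155]), 'tvec': array([0.06139051, 0.38437639, 1.42072132])} [0.19716955 0.07111743 1.45809107]
scene {'fovy': 56.421806597403005, 'cx': 326.43701970575825, 'cy': 234.20720582631276, 'rvec': array([ 1.91374545,  1.14428028, -0.58361688]), 'tvec': array([-0.2612473 , -0.11852884,  1.19757212])} [ 1.04693117 -0.28853514  0.5806555 ]
{'t': 0.1, 'q': array([-1.42500586e+00,  5.32893584e-02,  1.61413468e+00, -2.44887470e-05,
        1.47601147e+00, -1.19020112e-01]), 'dq': array([ 0.00148529, -0.0016954 , -0.00211958,  0.00107124, -0.00147747,
       -0.00080151]), 'effort': array([-3.54149570e-04, -3.94904780e+01, -3.71364462e+01, -1.31088354e-04,
        3.89857640e-03,  1.82635910e-05]), 'tool_pos': array([ 0.16347905, -0.60266286,  0.23020003]), 'tool_rot': array([-3.11226826e+00, -4.14509577e-01,  7.69877470e-05]), 'contact_force': array([ 0.31919696, -1.56104465,  0.68871175]), 'wrist_torque': array([ 0.02510854,  0.09738969, -0.02325038]), 'opening': 0.08549065767611605} 0.0187
```

View pics/top0.png

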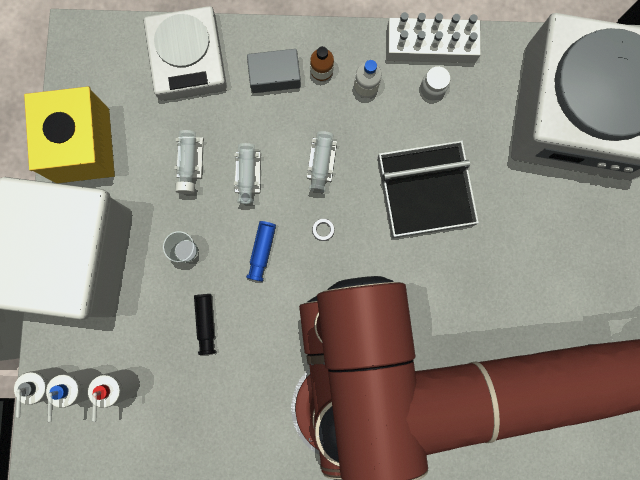

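View pics/scene0.png

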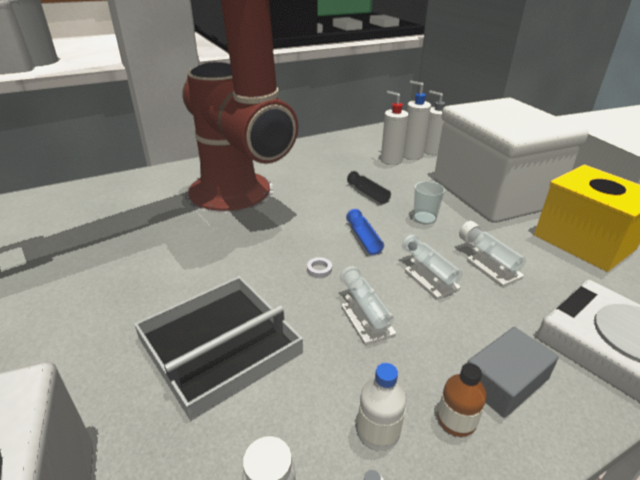

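Run:
```python
from h import *
a=cv2.imread('pics/top0.png'); b=cv2.imread('pics/scene0.png')
A=cv2.resize(a[130:210,225:345],(600,400),interpolation=cv2.INTER_CUBIC)
B=cv2.resize(b[225:345,330:470],(466,400),interpolation=cv2.INTER_CUBIC)[:,:]
C=np.zeros((600,800,3),np.uint8); 
A=cv2.resize(a[125:210,225:345],(420,298),interpolation=cv2.INTER_CUBIC); T=cv2.resize(a[135:240,370:485],(328,300),interpolation=cv2.INTER_CUBIC)
C[:298,:420]=A; C[:300,425:753]=T
B=cv2.resize(b[225:345,330:470],(350,300),interpolation=cv2.INTER_CUBIC); C[300:,:350]=B
cv2.imwrite('pics/crop1.png',C)
# tray / bar
g=cv2.cvtColor(a,cv2.COLOR_BGR2GRAY); 
print(ray('top',[[247,172],[322,160],[426,171],[188,160]],0.045))
d=np.load('top_d.npy'); 
for u,v in [(426,171),(430,150),(440,210),(322,160),(247,172)]: print(u,v,d[v,u])
```

```text
[[ 0.53395384  0.23383593  0.045     ]
 [ 0.56766691  0.05991006  0.045     ]
 [ 0.54838521 -0.18328025  0.045     ]
 [ 0.55861576  0.37272805  0.045     ]]
426 171 1.4307384
430 150 1.4935708
440 210 1.4707248
322 160 1.429341
247 172 1.4225686
```

View pics/crop1.png

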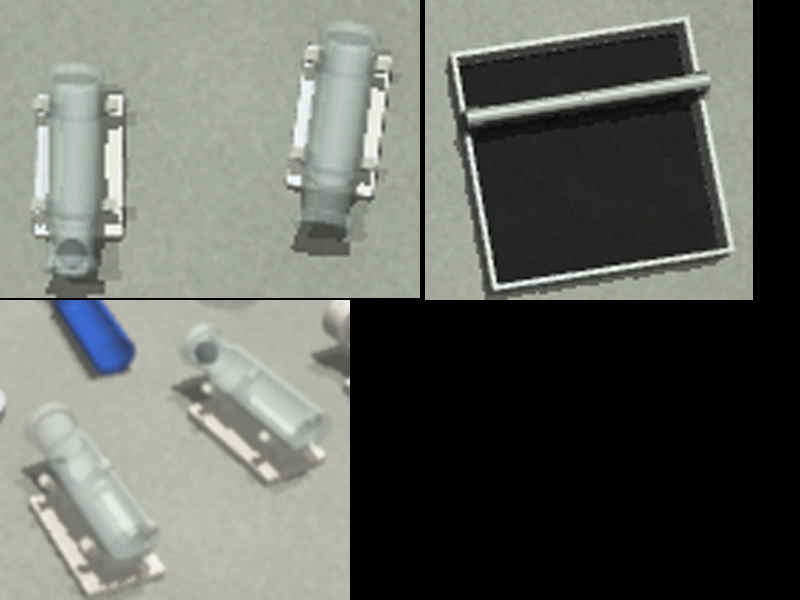

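Run:
```python
from h import *
def show(n,uv,z): print(n,z,np.round(ray(n,uv,z),4).tolist())
show('top',[[245.3,196.2]],.045); show('scene',[[412.8,245.8]],.045)
a=cv2.imread('pics/top0.png'); hsv=cv2.cvtColor(a,cv2.COLOR_BGR2HSV)
# cradle mask near tube
m=((hsv[...,2]>205)&(hsv[...,1]<40)).astype(np.uint8); w=np.zeros_like(m); w[140:205,230:265]=m[140:205,230:265]
p=np.argwhere(w)[:,::-1]; r=cv2.minAreaRect(p.astype(np.float32)); print(r); q=cv2.boxPoints(r); show('top',q,.02); 
P=ray('top',[r[0]],.02);print(P,len(p))
# bar
g=cv2.cvtColor(a,cv2.COLOR_BGR2GRAY); cols=np.arange(392,464); cy=[]
for u in cols:
    v0=176.3-(u-385.1)*12.6/84.1; s=g[int(v0)-9:int(v0)+10,u].astype(float); vs=np.arange(int(v0)-9,int(v0)+10); s=(s>90)*1.; cy.append((s*vs).sum()/s.sum())
k=np.polyfit(cols,cy,1); print('bar',k)
e=np.c_[[385.1,469.2],np.polyval(k,[385.1,469.2])]; E=ray('top',e,.058); print(E,E.mean(0),np.linalg.norm(E[0]-E[1]))
dd=E[0]-E[1]; print('bar y dir deg',np.degrees(np.arctan2(dd[1],dd[0])))
# tray outer corners
c=np.array([[452,57],[688,18],[733,250],[493,290]],float); c=np.c_[(c[:,0]-425)/2.852+370,c[:,1]/2.857+135]; C=ray('top',c,.035); print('tray',C.round(4).tolist()); 
# tube edges per row
for v in range(142,206,4): 
    print(v, g[v,232:262].tolist())
```

```text
top 0.045 [[0.4765, 0.2354, 0.045]]
scene 0.045 [[0.4809, 0.2362, 0.045]]
((247.0, 170.5), (41.0, 24.0), 90.0)
top 0.02 [[0.5926, 0.2675, 0.02], [0.5943, 0.2104, 0.02], [0.4949, 0.2065, 0.02], [0.4932, 0.2631, 0.02]]
[[0.54354811 0.23686795 0.02      ]] 216
bar [-1.59948274e-01  2.37070348e+02]
[[ 0.53185879 -0.08656866  0.058     ]
 [ 0.56931741 -0.28089017  0.058     ]] [ 0.5505881  -0.18372942  0.058     ] 0.1978989530705449
bar y dir deg 100.91085780040939
tray [[0.5864, -0.0752, 0.035], [0.6252, -0.2703, 0.035], [0.4319, -0.3066, 0.035], [0.3935, -0.1114, 0.035]]
142 [171, 166, 167, 168, 171, 166, 166, 166, 165, 169, 168, 166, 168, 168, 166, 160, 167, 162, 163, 163, 164, 161, 163, 166, 165, 163, 164, 167, 171, 171]
146 [165, 167, 166, 166, 169, 166, 164, 173, 163, 154, 157, 158, 159, 160, 161, 159, 159, 158, 162, 166, 169, 168, 153, 165, 161, 159, 163, 167, 167, 169]
150 [169, 167, 168, 167, 163, 160, 168, 159, 166, 180, 193, 199, 197, 200, 204, 203, 199, 196, 188, 179, 163, 136, 136, 141, 141, 141, 142, 143, 142, 166]
154 [165, 167, 184, 200, 194, 179, 178, 126, 142, 160, 171, 
[... 1243 characters left out ...]
 165, 170, 170, 166, 162, 154, 141, 131, 110, 105, 109, 111, 112, 114, 126, 219, 78, 144]
190 [156, 161, 147, 236, 236, 235, 145, 155, 154, 166, 176, 173, 191, 183, 183, 179, 169, 160, 139, 124, 109, 113, 123, 233, 234, 234, 234, 221, 130, 167]
194 [165, 167, 169, 163, 161, 164, 154, 164, 126, 145, 121, 111, 113, 112, 109, 107, 118, 145, 118, 94, 75, 74, 79, 141, 138, 139, 149, 171, 166, 167]
198 [161, 162, 166, 166, 165, 164, 161, 183, 179, 162, 155, 158, 162, 160, 154, 151, 143, 139, 133, 112, 76, 76, 144, 147, 146, 146, 145, 166, 168, 167]
202 [164, 167, 166, 164, 164, 144, 131, 118, 106, 142, 161, 173, 171, 174, 172, 168, 159, 141, 94, 80, 78, 128, 139, 140, 142, 143, 145, 148, 168, 168]
```

```bash
python3 -m handwheel '[0,0,0,0,0,7.6, 0,0,0,0,0,7.6, 0.035,-0.035,0,0,0,0, 0.035,-0.035,0,0,0,0, 0.035,-0.035,0,0,0,0, 0.035,-0.035,0,0,0,0, 0.035,-0.035,0,0,0,0, 0.035,-0.035,0,0,0,0, 0.035,-0.035,0,0,0,0, 0.035,-0.035,0,0,0,0, 0.035,-0.035,0,0,0,0, 0.035,-0.035,0,0,0,0, 0,-0.04,0,0,0,0, 0,-0.045,0,0,0,0, 0,-0.045,0,0,0,0]' 0
```

```text
t: 1.6
tool_pos: [0.5135, -0.1215, 0.2305]
tool_rot: [-3.141, 0.001, 0.002]
contact_force: [0.6, 0.1, -0.5]
opening: 0.0853
```

```bash
python3 -m handwheel '[0.004,-0.045,0.01,0,0,0, 0.004,-0.045,0.01,0,0,0, 0.004,-0.045,0.01,0,0,0, 0.004,-0.045,0.01,0,0,0, 0.004,-0.045,0.01,0,0,0, 0.004,-0.045,0.01,0,0,0, 0.004,-0.045,0.01,0,0,0, 0.004,-0.044,0.01,0,0,0, 0,0,0,0,0,0, 0,0,0,0,0,0]'
python3 - <<'E'
from h import *
im,_=optics.get_image('scene'); o=ctrl.get_obs(); print(o['tool_pos'],o['q'].round(2))
print(proj('scene',[o['tool_pos'],[.545,.236,.045]]))
cv2.imwrite('pics/s1.png',cv2.resize(im[120:320,320:540,::-1],None,fx=2.7,fy=2.7,interpolation=cv2.INTER_CUBIC))
E
```

```text
t: 2.6
tool_pos: [0.5453, 0.2362, 0.1502]
tool_rot: [3.141, 0.002, -0.003]
contact_force: [-0.1, -0.1, -0.5]
opening: 0.0854
[0.54568202 0.23536312 0.15084378] [ 0.28  0.04  1.76 -0.    1.34  1.85]
[[441.80069207 217.23477806]
 [433.0267373  262.81914328]]
```

View pics/s1.png

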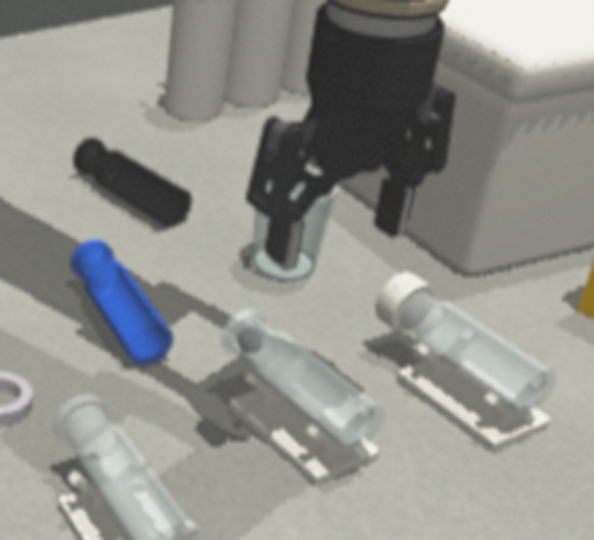

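The view shows the ball (crop ~(250,338)) in the middle tube. My origin estimate projects to crop (305,386), which is mid-body, so I'm going down.

```bash
python3 -m handwheel '[0,0,0.025,0,0,0, 0,0,0.025,0,0,0, 0,0,0.025,0,0,0, 0,0,0.025,0,0,0, 0,0,0.02,0,0,0, 0,0,0.007,0,0,0, 0,0,0,0,0,0, 0,0,0,0,0,0]' && python3 -m handwheel '[0,0,0,0,0,0, 0,0,0,0,0,0, 0,0,0,0,0,0, 0,0,0,0,0,0, 0,0,0,0,0,0, 0,0,0,0,0,0, 0,0,0,0,0,0, 0,0,0,0,0,0]' 1 80
```

```text
t: 3.45
tool_pos: [0.547, 0.2352, 0.0257]
tool_rot: [-3.141, 0.002, -0.003]
contact_force: [0.3, 0.3, 1.2]
opening: 0.0851
t: 4.25
tool_pos: [0.547, 0.2385, 0.0264]
tool_rot: [-3.136, 0.0, -0.005]
contact_force: [-1.3, 7.8, 3.1]
opening: 0.0385
```

```bash
python3 -m handwheel '[0,0,-0.02,0,0,0, 0,0,-0.04,0,0,0, 0,0,-0.04,0,0,0, 0,0,-0.04,0,0,0, 0,0,-0.04,0,0,0, 0,0,0,0,0,0, 0,0,0,0,0,0]'
python3 - <<'E'
from h import *
o=ctrl.get_obs(); print(o['tool_pos'],o['opening'])
C=np.zeros((480,800,3),np.uint8)
for n,x in(('scene',0),('top',400)):
    im,_=optics.get_image(n); p=proj(n,[o['tool_pos']])[0].astype(int); print(n,p)
    c=im[p[1]-60:p[1]+60,p[0]-50:p[0]+50,::-1]; C[:,x:x+400]=cv2.resize(c,(400,480),interpolation=cv2.INTER_CUBIC)
cv2.imwrite('pics/s2.png',C)
E
```

```text
t: 4.95
tool_pos: [0.5465, 0.2358, 0.2056]
tool_rot: [-3.141, 0.001, -0.004]
contact_force: [-0.2, -0.5, -2.6]
opening: 0.0382
[0.54645336 0.23583432 0.20560514] 0.03822077078742695
scene [447 190]
top [238 147]
```

View pics/s2.png

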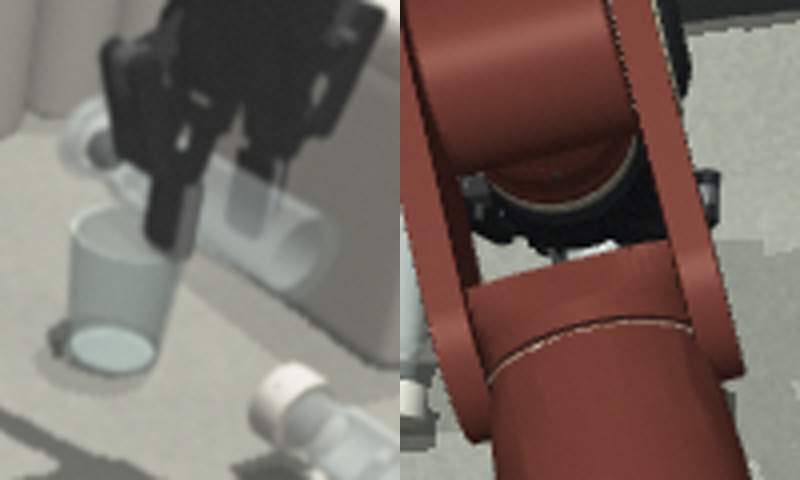

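```bash
python3 -m handwheel '[0.01,0.03,0,0,0,0, 0.01,0.04,0,0,0,0, 0.01,0.04,0,0,0,0, 0.01,0.04,0,0,0,0, 0.01,0.04,0,0,0,0, 0.01,0.04,0,0,0,0, 0.01,0.04,0,0,0,0, 0.01,0.04,0,0,0,0, 0.01,0.04,0,0,0,0, 0.01,0.03,0,0,0,0, 0.004,0.02,0,0,0,0, 0,0,0,0,0,-5.45, 0,0,0,0,0,-5.45, 0,0,0,0,7.4,0, 0,0,0,0,7.4,0, 0,0,0,0,7.4,0, 0,0,0,0,7.4,0, 0,0,0,0,7.4,0, 0,0,0,0,0,0, 0,0,0,0,0,0]'
cat > st.py <<'E'
from h import *
B=np.array([.5495,-.1835,.056]); yw=np.radians(10.9)
def st():
    o=ctrl.get_obs(); M=R.from_rotvec(o['tool_rot']).as_matrix(); O=o['tool_pos']-M[:,2]*.0186
    U=np.array([[np.cos(yw),np.sin(yw),0],[-np.sin(yw),np.cos(yw),0],[0,0,1]])
    print('t',round(o['t'],2),'tcp',o['tool_pos'].round(4),'q',o['q'].round(2),'F',np.round(o['contact_force'],1),'open',round(o['opening'],4))
    print('tool axes in bar frame (cols)\n',(U@M).round(3)); b=U@(O-B); print('O in bar frame mm',(b*1000).round(1))
    a=-M[:,0]; v=M.T@(B-O)*1000; print('bar in tool frame mm: axial ahead %.1f (contact at 87), radial %.1f, lateral %.1f'%(-v[0],v[2],v[1]))
    return o,M,O
E
python3 -c "from st import *; st()"
```

```text
t: 7.05
tool_pos: [0.6488, -0.1639, 0.2026]
tool_rot: [-2.911, -0.276, -0.967]
contact_force: [0.5, -0.3, -1.7]
opening: 0.0381
t 7.05 tcp [ 0.6488 -0.1639  0.2026] q [-0.53 -0.13  1.93  0.53  0.9   0.61] F [ 0.5 -0.3 -1.7] open 0.0381
tool axes in bar frame (cols)
 [[ 0.801 -0.001  0.598]
 [-0.002 -1.     0.001]
 [ 0.598 -0.002 -0.801]]
O in bar frame mm [ 90.1   0.4 161.5]
bar in tool frame mm: axial ahead 168.8 (contact at 87), radial 75.5, lateral 0.8
```

```bash
python3 -m handwheel '[-0.014,0,0.0195,0,0,0, -0.014,0,0.0195,0,0,0, -0.014,0,0.0195,0,0,0, 0,0,0,0,0,0, 0,0,0,0,0,0]'
python3 - <<'E'
from st import *
o,M,O=st(); im,_=optics.get_image('scene')
f=O-M[:,0]*.081; pts=[f+M[:,2]*.016, f, O, B, f-M[:,0]*-.013*1]
p=proj('scene',pts); print(p.round(1))
c=im[180:420,120:400,::-1].copy(); c=cv2.resize(c,None,fx=2.5,fy=2.5,interpolation=cv2.INTER_CUBIC)
for q in p[:4]: cv2.circle(c,tuple(((q-[120,180])*2.5).astype(int)),2,(0,0,255),-1)
cv2.imwrite('pics/s3.png',c)
E
```

```text
t: 7.55
tool_pos: [0.6526, -0.1639, 0.1331]
tool_rot: [-2.91, -0.278, -0.973]
contact_force: [0.7, 1.1, -1.4]
opening: 0.038
t 7.55 tcp [ 0.6526 -0.1639  0.1331] q [-0.52 -0.04  1.97  0.59  0.78  0.52] F [ 0.7  1.1 -1.4] open 0.038
tool axes in bar frame (cols)
 [[ 0.799  0.001  0.602]
 [ 0.    -1.     0.   ]
 [ 0.602  0.    -0.799]]
O in bar frame mm [93.7 -0.3 92. ]
bar in tool frame mm: axial ahead 130.2 (contact at 87), radial 17.1, lateral -0.3
[[236.5 336.5]
 [232.2 326.5]
 [253.5 328.3]
 [225.8 335.5]
 [235.4 326.8]]
```

View pics/s3.png

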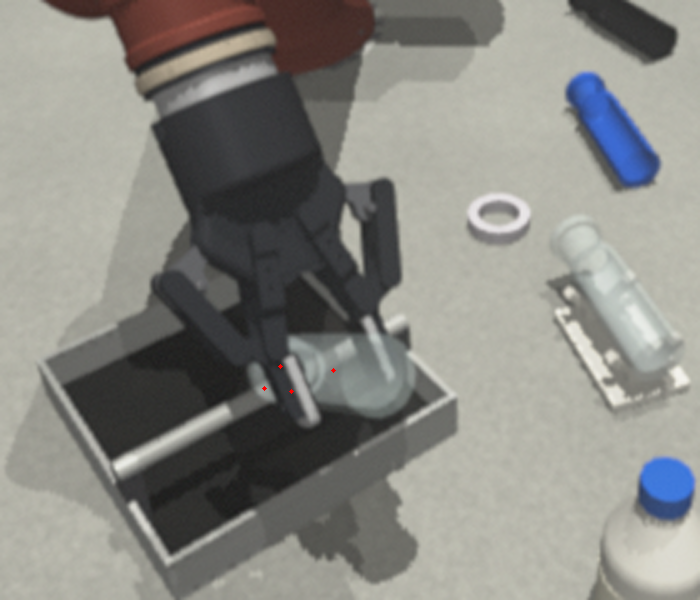

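```bash
python3 -m handwheel '[-0.011,0,0.001,0,0,0, 0,0,0,0,0,0, -0.018,0,0,0,0,0, -0.018,0,0,0,0,0]'; python3 -c "from st import *; st()";  python3 -m handwheel '[0.018,0,0,0,0,0, 0.018,0,0,0,0,0, 0,0,0,0,0,0]'
python3 - <<'E'
from st import *
o,M,O=st(); im,_=optics.get_image('scene')
c=im[250:370,180:320,::-1].copy(); cv2.imwrite('pics/s4.png',cv2.resize(c,None,fx=5,fy=5,interpolation=cv2.INTER_CUBIC))
E
```

```text
t: 8.0
tool_pos: [0.6202, -0.1722, 0.1104]
tool_rot: [-2.905, -0.268, -0.997]
contact_force: [24.1, 16.6, 25.8]
opening: 0.0381
t 8.0 tcp [ 0.6202 -0.1722  0.1104] q [-0.57 -0.07  2.06  0.66  0.76  0.42] F [24.1 16.6 25.8] open 0.0381
tool axes in bar frame (cols)
 [[ 0.789 -0.006  0.614]
 [-0.004 -1.    -0.005]
 [ 0.614  0.001 -0.789]]
O in bar frame mm [60.2 -2.2 69. ]
bar in tool frame mm: axial ahead 89.9 (contact at 87), radial 17.5, lateral -1.8
t: 8.3
tool_pos: [0.6456, -0.1665, 0.1285]
tool_rot: [-2.911, -0.279, -0.982]
contact_force: [0.1, -0.0, -0.8]
opening: 0.0382
t 8.3 tcp [ 0.6456 -0.1665  0.1285] q [-0.53 -0.04  1.99  0.61  0.77  0.49] F [ 0.1 -0.  -0.8] open 0.0382
tool axes in bar frame (cols)
 [[ 0.796 -0.     0.605]
 [ 0.002 -1.    -0.003]
 [ 0.605  0.004 -0.796]]
O in bar frame mm [86.3 -1.4 87.3]
bar in tool frame mm: axial ahead 121.6 (contact at 87), radial 17.3, lateral -1.7
```

View pics/s4.png

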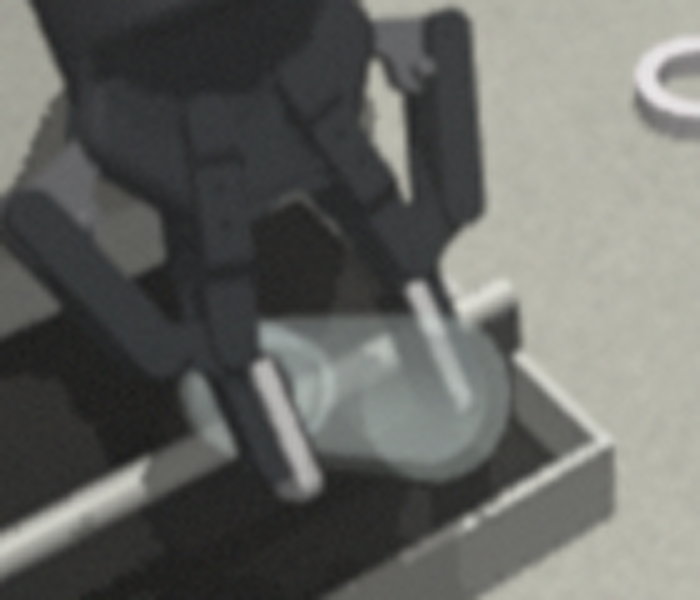

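```bash
python3 -m handwheel '[-0.018,0,0,0,0,0, -0.018,0,0,0,0,0, 0.018,0,0,0,0,0, 0.018,0,0,0,0,0, 0,0,0,0,0,0, -0.018,0,0,0,0,0, -0.018,0,0,0,0,0, 0.018,0,0,0,0,0, 0.018,0,0,0,0,0, 0,0,0,0,0,0, 0,0,0,0,0,0]'
python3 - <<'E'
from st import *
o,M,O=st()
a,_=optics.get_image('scene'); b,_=optics.get_image('top')
C=np.zeros((480,800,3),np.uint8); C[:,:400]=cv2.resize(a[250:390,160:277,::-1],(400,480),interpolation=cv2.INTER_CUBIC); C[:,400:]=cv2.resize(b[130:250,370:470,::-1],(400,480),interpolation=cv2.INTER_CUBIC)
cv2.imwrite('pics/s5.png',C)
E
```

```text
t: 9.45
tool_pos: [0.6421, -0.1654, 0.1235]
tool_rot: [-2.91, -0.277, -0.971]
contact_force: [0.1, -0.2, -1.9]
opening: 0.0377
t 9.45 tcp [ 0.6421 -0.1654  0.1235] q [-0.54 -0.04  2.    0.61  0.77  0.49] F [ 0.1 -0.2 -1.9] open 0.0377
tool axes in bar frame (cols)
 [[ 0.8    0.     0.6  ]
 [-0.001 -1.     0.001]
 [ 0.6   -0.001 -0.8  ]]
O in bar frame mm [83.2  0.2 82.3]
bar in tool frame mm: axial ahead 116.0 (contact at 87), radial 15.9, lateral 0.3
```

View pics/s5.png

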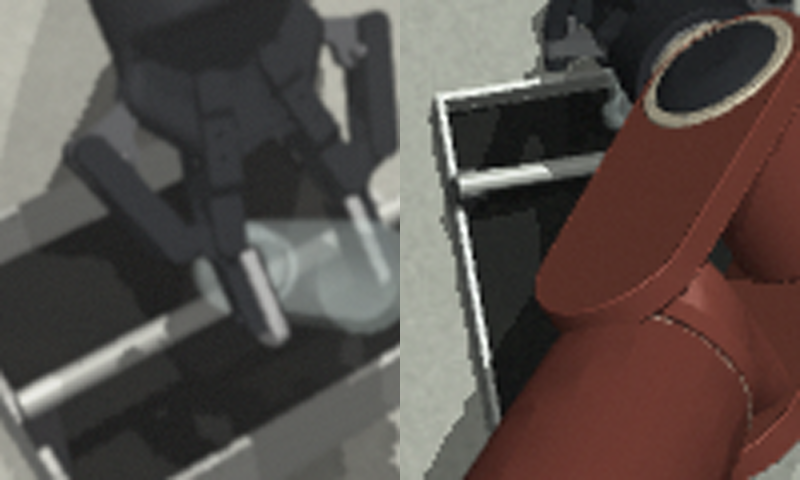

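```bash
python3 -m handwheel '[0.012,0,0,0,0,0, 0.012,0,0,0,0,0, 0,0,0,0,0,0, -0.018,0,0,0,0,0, -0.018,0,0,0,0,0, -0.018,0,0,0,0,0, 0.018,0,0,0,0,0, 0.018,0,0,0,0,0, 0.018,0,0,0,0,0, 0,0,0,0,0,0, -0.018,0,0,0,0,0, -0.018,0,0,0,0,0, -0.018,0,0,0,0,0, 0.018,0,0,0,0,0, 0.018,0,0,0,0,0, 0.018,0,0,0,0,0, 0,0,0,0,0,0, 0,0,0,0,0,0]'
python3 - <<'E'
from st import *
o,M,O=st()
a,_=optics.get_image('scene'); b,_=optics.get_image('top')
C=np.zeros((480,800,3),np.uint8); C[:,:500]=cv2.resize(a[240:400,130:297,::-1],(500,480),interpolation=cv2.INTER_CUBIC); C[:,500:]=cv2.resize(b[140:240,375:437,::-1],(300,480),interpolation=cv2.INTER_CUBIC)
cv2.imwrite('pics/s6.png',C)
E
```

```text
t: 11.35
tool_pos: [0.6615, -0.1619, 0.1385]
tool_rot: [-2.91, -0.278, -0.972]
contact_force: [0.8, -0.3, -2.4]
opening: 0.0381
t 11.35 tcp [ 0.6615 -0.1619  0.1385] q [-0.51 -0.02  1.95  0.58  0.78  0.54] F [ 0.8 -0.3 -2.4] open 0.0381
tool axes in bar frame (cols)
 [[ 0.799  0.     0.601]
 [ 0.    -1.     0.   ]
 [ 0.601 -0.    -0.799]]
O in bar frame mm [1.029e+02 1.000e-01 9.740e+01]
bar in tool frame mm: axial ahead 140.8 (contact at 87), radial 16.0, lateral 0.1
```

View pics/s6.png

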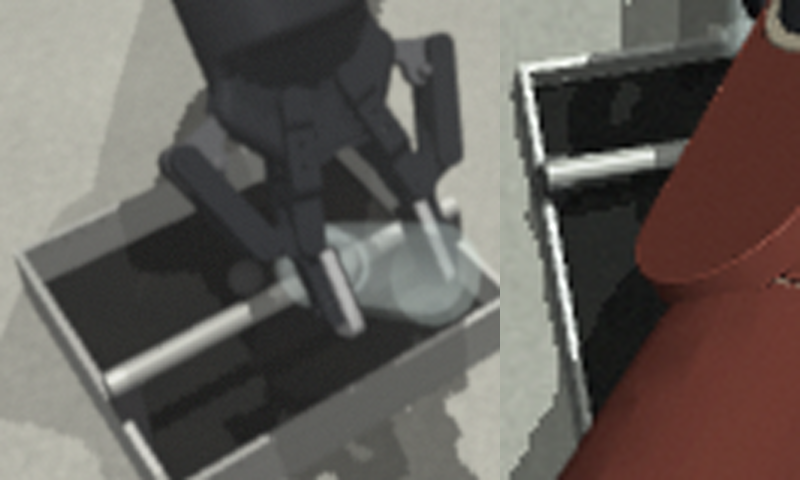

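```bash
python3 -m handwheel '[0.0195,0,-0.026,0,0,0, 0.0195,0,-0.026,0,0,0, 0,0,0,0,-7.4,0, 0,0,0,0,-7.4,0, 0,0,0,0,-7.4,0, 0,0,0,0,-7.4,0, 0,0,0,0,-7.4,0, 0,0,0,0,0,5.45, 0,0,0,0,0,5.45, -0.01,-0.03,0,0,0,0, -0.01,-0.04,0,0,0,0, -0.01,-0.04,0,0,0,0, -0.01,-0.04,0,0,0,0, -0.01,-0.04,0,0,0,0, -0.01,-0.04,0,0,0,0, -0.01,-0.04,0,0,0,0, -0.01,-0.04,0,0,0,0, -0.01,-0.04,0,0,0,0, 0,0,0,0,0,0]'
python3 - <<'E'
from st import *
print(ray('scene',[[211.7,331.7]],.018))
st()
E
```

```text
t: 13.35
tool_pos: [0.57, 0.1916, 0.2031]
tool_rot: [-3.14, -0.007, 0.004]
contact_force: [0.2, -0.6, -1.5]
opening: 0.0375
[[ 0.49429543 -0.19405213  0.018     ]]
t 13.35 tcp [0.57   0.1916 0.2031] q [0.2  0.02 1.7  0.   1.43 1.77] F [ 0.2 -0.6 -1.5] open 0.0375
tool axes in bar frame (cols)
 [[ 0.983 -0.184 -0.002]
 [-0.184 -0.983  0.002]
 [-0.002 -0.002 -1.   ]]
O in bar frame mm [ 91.1 364.4 165.7]
bar in tool frame mm: axial ahead 21.9 (contact at 87), radial 165.1, lateral 375.3
```

```bash
python3 -m handwheel '[-0.012,-0.022,0,0,0,0.3, -0.011,-0.022,0,0,0,0, 0,0,0,0,0,0, 0,0,0,0,0,0]'
python3 - <<'E'
from st import *
o,M,O=st()
a,_=optics.get_image('scene'); b,_=optics.get_image('top')
cv2.imwrite('pics/top7.png',b[:,:,::-1]); x0,y0=397,130
c=cv2.resize(a[y0:y0+120,x0:x0+100,::-1],(500,600),interpolation=cv2.INTER_CUBIC)
for s in(.081,-.055):
    q=proj('scene',[O-M[:,0]*s])[0]; cv2.circle(c,tuple(((q-[x0,y0])*5).astype(int)),2,(0,0,255),-1)
C=np.zeros((600,800,3),np.uint8); C[:,:500]=c; C[:300,500:]=cv2.resize(b[140:240,380:480,::-1],(300,300),interpolation=cv2.INTER_CUBIC); 
cv2.imwrite('pics/s7.png',C)
E
```

```text
t: 13.75
tool_pos: [0.549, 0.2313, 0.2035]
tool_rot: [3.141, -0.009, -0.001]
contact_force: [0.2, -0.1, -0.9]
opening: 0.038
t 13.75 tcp [0.549  0.2313 0.2035] q [ 0.27  0.    1.71 -0.    1.43  1.85] F [ 0.2 -0.1 -0.9] open 0.038
tool axes in bar frame (cols)
 [[ 0.981 -0.194 -0.001]
 [-0.194 -0.981 -0.001]
 [-0.001  0.001 -1.   ]]
O in bar frame mm [ 78.  407.4 166.1]
bar in tool frame mm: axial ahead -2.9 (contact at 87), radial 166.4, lateral 414.7
```

View pics/s7.png

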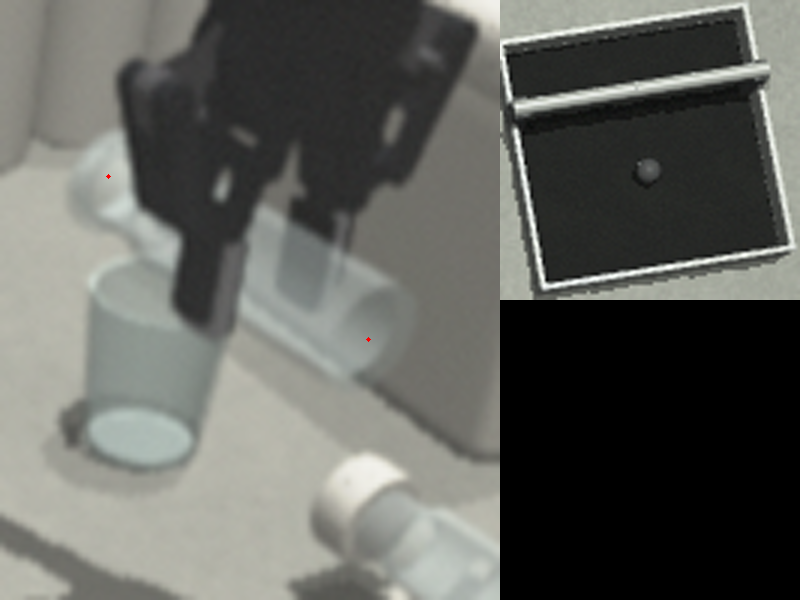

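```bash
python3 -m handwheel '[-0.002,-0.006,0.03,0,0,0, 0,0,0.04,0,0,0, 0,0,0.04,0,0,0, 0,0,0.03,0,0,0, 0,0,0.015,0,0,0, 0,0,0.01,0,0,0, 0,0,0,0,0,0, 0,0,0,0,0,0]'; python3 -m handwheel '[0,0,0.004,0,0,0, 0,0,0.003,0,0,0, 0,0,0,0,0,0, 0,0,0,0,0,0]'
```

```text
t: 14.65
tool_pos: [0.5488, 0.2382, 0.0411]
tool_rot: [-3.141, 0.009, -0.004]
contact_force: [-0.2, -0.6, -1.1]
opening: 0.0382
t: 15.05
tool_pos: [0.5474, 0.2381, 0.0325]
tool_rot: [-3.142, 0.009, -0.0]
contact_force: [0.8, 0.2, -1.3]
opening: 0.0378
```

```bash
python3 -m handwheel '[0,0,0.003,0,0,0, 0,0,0.003,0,0,0, 0,0,0,0,0,0, 0,0,0,0,0,0]'
```

```text
t: 15.45
tool_pos: [0.5477, 0.2385, 0.0267]
tool_rot: [-3.141, 0.009, -0.001]
contact_force: [-0.8, 1.8, 2.1]
opening: 0.0382
```

```bash
python3 -m handwheel '[0,0,0,0,0,0, 0,0,0,0,0,0, 0,0,0,0,0,0, 0,0,0,0,0,0, 0,0,0,0,0,0, 0,0,0,0,0,0, 0,0,0,0,0,0, 0,0,0,0,0,0]' 0 && python3 -m handwheel '[0,0,-0.015,0,0,0, 0,0,-0.025,0,0,0, 0,0,-0.04,0,0,0, 0,0,-0.04,0,0,0, 0,0,-0.04,0,0,0, -0.02,0.03,-0.02,0,0,0, -0.02,0.04,0,0,0,0, -0.02,0.04,0,0,0,0, -0.02,0.04,0,0,0,0, 0,0.04,0,0,0,0, 0,0.04,0,0,0,0, 0,0.04,0,0,0,0, 0,0,0,0,0,0]'
python3 - <<'E'
from st import *
st(); a,_=optics.get_image('scene'); b,_=optics.get_image('top')
C=np.zeros((600,800,3),np.uint8); C[:400,:400]=cv2.resize(a[215:315,380:480,::-1],(400,400),interpolation=cv2.INTER_CUBIC); C[:400,400:]=cv2.resize(b[130:220,205:295,::-1],(400,400),interpolation=cv2.INTER_CUBIC)
C[400:,:250]=cv2.resize(a[270:410,130:305,::-1],(250,200))
cv2.imwrite('pics/s8.png',C)
E
```

```text
t: 16.25
tool_pos: [0.5474, 0.2381, 0.0264]
tool_rot: [3.142, -0.009, 0.0]
contact_force: [0.3, 0.7, 0.2]
opening: 0.0852
t: 17.55
tool_pos: [0.4659, -0.0351, 0.2078]
tool_rot: [3.14, -0.018, 0.003]
contact_force: [0.2, 0.4, -0.2]
opening: 0.0856
t 17.55 tcp [ 0.4659 -0.0351  0.2078] q [-0.23 -0.33  2.   -0.    1.47  1.35] F [ 0.2  0.4 -0.2] open 0.0856
tool axes in bar frame (cols)
 [[ 0.98  -0.2    0.002]
 [-0.2   -0.98  -0.002]
 [ 0.002  0.002 -1.   ]]
O in bar frame mm [-54.1 161.6 170.4]
bar in tool frame mm: axial ahead -85.0 (contact at 87), radial 170.9, lateral 147.2
```

View pics/s8.png

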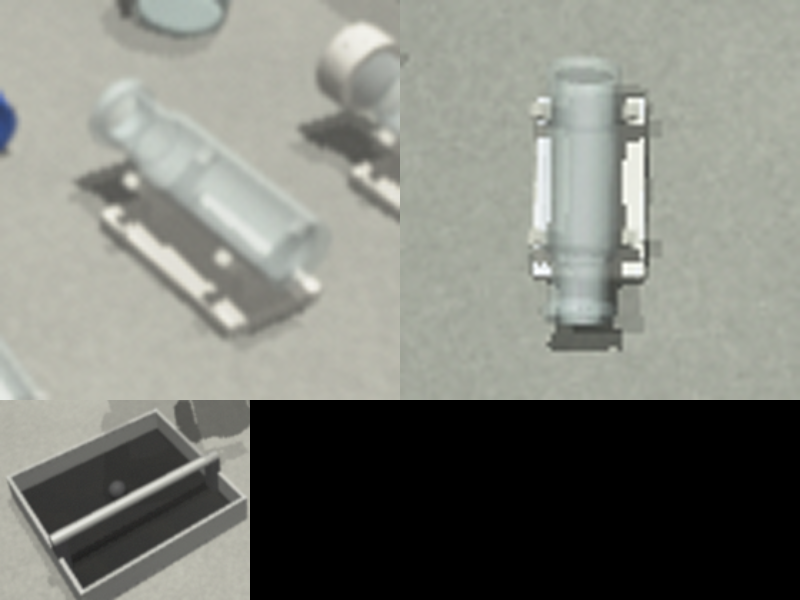

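```bash
python3 -c "from station import ctrl; print(ctrl.finish_job())"
```

```text
the job is handed in; nothing more can be done
None
```

The ball is out and in the tray, and the empty tube is back in its own cradle and released. I handed the job in at about 17.6 s of the 51 s.

- **What I did:** I found the ball in the middle of the three tubes and gripped that tube mid-body at 80 N. I tipped it 37° mouth down and knocked it five times on the bar at about 0.18 m/s. I then laid it back and drew the arm clear.
- **Knocks:** Only the first knock's force was read, at about 39 N. The ball was seen in the tray after the fifth.
- **Ball:** The scene view puts it at about (0.494, -0.194), roughly 55 mm from the bar on its -x side. The top view also shows it inside the tray, and the last scene picture shows it still there.
- **Tube:** In the last pictures it is empty and lies level along the trough. Its ends are within about 1 px (2–3 mm) of where they started in the top view.
- **Gripper:** It is open and clear, with no contact force.
- **Disagreements:** The two cameras differed by about 4 mm along x on the ball's starting position. The bar mark I drew sat about 2 px off the bar in the scene view, and the first knock's contact came about 3 mm earlier than calculated. None of these mattered for the job.
- **Pictures:** I viewed 10 pictures.

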